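# Isolate the bench belt grinder and hold its tensioner arm back for a belt change

### The arm

A 6-joint arm with a two-finger parallel gripper is mounted at the origin on the work surface. World frame = base frame: x ahead of the robot, y to its left, z up, the work surface at z = 0. Lengths are in m, angles in rad, forces in N, time in s.
With the tool pointing down it reaches from about 0.35 to 0.975 m from the base axis. Payload 4.9 kg.
Tool frame: the origin (TCP) lies midway between the tips of the shut fingers; the grasp point (between the pads) lies manip.tcp_to_grasp behind it (manip.tcp_to_grasp is the distance from the TCP to the grasp point, in m); z points along the fingers, y is the line along which they close (so a half turn about z gives the same grasp; the last joint's range is limited). The gripper opens to 85 mm and grips with 20 to 120 N. Pads are 22 mm wide; open, the fingers measure 114 mm over their backs; the gripper's body (76 mm by 85 mm) begins 54 mm behind the grasp point. The pads swing forward as they close: fully open they stand 13 mm farther back than shut.
Start: joints at [-1.46, 0.053, 1.613, -0, 1.476, -0.119], TCP at [0.142, -0.609, 0.231] pointing down, gripper open.
Joint ranges: [-3.01, 3.01], [-1.01, 2.22], [0.06, 2.58], [-1.02, 4.17], [0.09, 2.62], [-3.14, 3.14]. Speed limits (rad/s): [2.57, 2.57, 3.14, 3.14, 3.14, 3.14].

### API

Orientations are given as a unit quaternion [w, x, y, z].
In Python, from plant import manip, grab_frame, calibration, job_done gives the robot as it stands.
- The arm moves only by the tool send_rows, never from a script. Its argument "rows" is a list of rows, each an object of numbers: "x", "y", "z": the shift along the tool's x, y, z normalised to -1 to 1, where 1 is 15 cm; "wx", "wy", "wz": the turn, a rotation vector about the tool's x, y, z normalised to -1 to 1, where 1 is pi/4 rad; "hand": the opening, from -1 (shut) to 1 (fully open). In form: [{"x": .., "y": .., "z": .., "wx": .., "wy": .., "wz": .., "hand": ..}, ...]. A call has exactly 10 rows; each row shifts and turns the commanded pose from where the row before left it, along the tool's axes as they then stand; what a row does not reach is not made up. A row lasts 1/12 s, in which the tool goes at most 41.7 mm and 7.16 degrees, less where a joint would pass 70% of its speed; a pose out of reach is approached as far as the arm can. A call with a number of a shift or a turn outside -1 to 1 is refused whole. A call with a gripper value outside its range is refused whole. The fingers move at their own pace and stop on an object; the grip force is fixed at half the most. Time passes only in rows, so rows that do not move let the fingers close, or fill a call up. It gives the time, the measured TCP pose, the force, the opening and the grip force at its end, in the units of the state.
- manip.state(): the state, without advancing time (a new reading comes with each control period).
- grab_frame(name): name is "scene" or "top" or "wrist"; returns the picture (400x640x3 uint8, blue, green, red); there is no depth.
- calibration(name): a dict with "camera_matrix" (3x3 intrinsics, pixels), "R" (3x3) and "t" (3): a world point X has camera coordinates R X + t. Camera axes: x right, y down, z forward; pixel columns grow to the right and rows downward; lengths in m; the calibration is good to about 2 mm. The wrist camera is an equidistant fisheye: a pixel r from the principal point sees the ray r / f radians off the axis. A picture is of the moment at which its call begins: read the wrist's pose just before it. calibration takes no time and is no camera call; for the wrist camera it gives the pose at the moment of the call.
- job_done(): hands the job in; it is judged then, once.
The state is a dict: "time": time; "joint_pos": joint angles; "joint_vel": joint speeds; "joint_efforts": joint torques, N m; "tool_pos": TCP position; "tool_rot": TCP orientation; "contact_force": force on the tool from outside, world axes, zero at the start; "ft_torque": the same for the moment, N m; "gripper_width": opening from 0.0 (shut) to 1.0 (fully open); "grasp_force": force on a finger pad.
Only numpy, scipy, OpenCV 4.12 (cv2) and the standard library are available. Lean on these libraries where they do the work, as an engineer would, in place of code of your own. Each camera call takes 0.05 s, during which the arm holds its last target. There are 200 camera calls.

### The job

The belt is off the small bench belt grinder and a colleague is about to slip a new one over its wheels. Turn the rotary isolator on its switch box from ON to OFF, and only then press down the sprung tensioner arm, which has a rubber pad at its free end, until the ratchet pawl clicks in behind the tooth, and keep it pressed clearly a little further than the click, so that you and not the pawl carry the spring. Finish while holding it still down there, and leave the other things on the bench where they are.

Things in the scene. Friction and masses are not known exactly. Their poses are not given: they have to be found in the camera images.
- grinder: Bench belt grinder, belt off, fixed: base 280 x 340 mm, upright spine plate along its y axis. Origin on the bench under the spine; z up; wheels on the spine's +x side, motor (y = -0.05, top 150 mm up) and switch box (centre x = -0.085, y = 0.085) on its -x side (the robot's at yaw 0). Arm pivot at x = 0.017, y = 0.06, 210 mm up, on an upright 240 mm high; only the arm reaches higher.
- isolator (a joint): Rotary isolator on top of the switch box, about the vertical, rad: 0 = ON (bar handle along the box's long side, the grinder's y), 1.571 = OFF (bar across the box, along the grinder's x). ON to OFF is clockwise seen from above. A spring detent, up to 0.1 N m, holds it at either end and throws it over once past the middle (0.785).
- isolator_grip (a point): Point to grip the isolator's black bar handle from above, on its turning axis: bar 13 mm wide, 52 mm long (along this point's y), its top 12 mm above this point, with a white mark at one end. The switch box, 80 x 110 mm, has its top 24 mm below this point and 115 mm above the bench.
- tensioner (a joint): Sprung tensioner arm about its horizontal pivot (along the grinder's x), rad: 0 = at rest, leaning up by 0.19; grows as the pad, 190 mm from the pivot, is pressed down. Ratchet click at 0.26 (pad 49 mm down), where the pawl keeps it if let go; end stop 0.38 (71 mm). The spring pushes the pad up with about 6 N at rest, 13 N at the click, 16 N at the stop; the tooth adds 1 to 2 N.
- press_pad (a point): Centre of the top face of the black rubber pad at the free end of the tensioner arm (its -y end): 56 mm along the grinder's x, 36 mm along the arm, 14 mm thick; at rest about 270 mm above the bench, its top leaning by 0.19 rad like the arm. It moves on an arc about the pivot. Free all around and for 70 mm below its travel.
- pawl (a joint): Ratchet pawl below the arm's pivot, rad: 0 = home; swings to about 0.15 while the tooth rides over it, then snaps back to 0 (the click).
- bur_block: White block 70 x 100 x 28 mm with 24 upright steel burs, 60 mm high in all, loose. Origin under its centre. To be left alone.
- burner: Laboratory gas burner, round foot 84 mm across, upright tube, 118 mm high, loose. Origin under its foot. To be left alone.
- model: Plaster model of a jaw, about 72 mm across and 31 mm high, loose. Origin under its centre. To be left alone.

How it is judged:
On the way, in this order (a step that is already met when the one before it is completed fails the run):
1. the isolator is turned to OFF, the tensioner arm still at rest (value of joint isolator above 1.45 rad and value of joint tensioner below 0.08 rad), for 0.2 s.
2. the tensioner arm is pressed past the click and the pawl has dropped home behind the tooth (value of joint tensioner above 0.265 rad and value of joint pawl below 0.04 rad), for 0.2 s.
At the end, for the whole second after the job is handed in: The isolator is OFF (above 1.45 rad), the pawl has dropped home (below 0.04 rad), and the robot's fingers hold the tensioner arm down, pressing with more than 5 N, still, and clearly beyond the click (above 0.29 rad, that is some 5 mm or more at the pad past the click) (value of joint isolator above 1.45 rad and value of joint tensioner above 0.29 rad and value of joint pawl below 0.04 rad and velocity of joint tensioner between -0.05 and 0.05 rad/s and contact force between the fingers and tensioner above 5 N); the arm keeps its last pose, push and grip.
It fails at once if the tensioner arm is pressed before the isolator is OFF (value of joint tensioner above 0.08 rad and value of joint isolator below 1.2 rad).
It fails at once if the bur block is disturbed (distance of bur_block from where it was at the start of the episode above 0.03 m).
It fails at once if the burner is disturbed (distance of burner from where it was at the start of the episode above 0.03 m).
It fails at once if the plaster model is disturbed (distance of model from where it was at the start of the episode above 0.03 m).
It also fails if it takes over 48 s, if anything falls off the work surface, if the arm or the gripper's body presses on something with over 40 N, if the wrist force passes 120 N, or if a joint passes its speed limit or range.

## Working session

There is one attempt and no reset: what is moved stays moved. The work goes in short steps, Python scripts to look and compute and a tool call to move; the robot and the scene stay as the last step left them, time stands still between calls to the robot, and variables do not carry over. Pictures are saved under pics/ and viewed, at most 10 in all, crops included, and the job is handed in when it is done.

Besides the shell and the picture viewer there is one more tool, called after "Emit:" as name([rows], argument=value, ...), one row to a line, values as JSON. send_rows: Moves the arm, as the interface text tells. Scaled input: -1 to 1 covers 15 cm each way for a shift and pi/4 rad each way for a turn. Its arguments: {"type":"object","properties":{"rows":{"type":"array","items":{"type":"object","properties":{"x":{"type":"number","minimum":-1,"maximum":1},"y":{"type":"number","minimum":-1,"maximum":1},"z":{"type":"number","minimum":-1,"maximum":1},"wx":{"type":"number","minimum":-1,"maximum":1},"wy":{"type":"number","minimum":-1,"maximum":1},"wz":{"type":"number","minimum":-1,"maximum":1},"hand":{"type":"number"}}}}},"required":["rows"]}

```bash
mkdir -p pics; python3 - <<'E'
from plant import manip, grab_frame, calibration
import cv2
print(manip.state(), manip.tcp_to_grasp)
for n in("scene","top"):
    cv2.imwrite(f"pics/{n}0.png",grab_frame(n)); c=calibration(n); print(n,c)
E
```

```text
{'time': 0.0, 'joint_pos': array([-1.46001381e+00,  5.33332353e-02,  1.61432403e+00,  4.65763581e-05,
        1.47602393e+00, -1.19019292e-01]), 'joint_vel': array([-1.63563397e-03,  4.75150910e-04, -1.21509596e-03, -1.04433023e-03,
        2.08394066e-04,  2.27597733e-06]), 'joint_efforts': array([ 7.23833764e-04, -3.93682694e+01, -3.70170772e+01, -5.08191386e-05,
        6.98800446e-03, -5.40031678e-06]), 'tool_pos': array([ 0.14229536, -0.6079279 ,  0.23005975]), 'tool_rot': array([-1.04416622e-03,  9.93405864e-01,  1.14645973e-01,  2.74818584e-05]), 'contact_force': array([-0.30401575,  1.26492341, -0.52770081]), 'ft_torque': array([-0.0056503 ,  0.00078839,  0.04141587]), 'grasp_force': 0.0, 'gripper_width': 1.0072761620777146} 0.0187
scene {'camera_matrix': array([[445.86827652,   0.        , 309.44316521],
       [  0.        , 445.86827652, 189.83702845],
       [  0.        ,   0.        ,   1.        ]]), 'R': array([[-0.40917369,  0.91242352,  0.00776   ],
       [ 0.68174568,  0.3113573 , -0.66202679],
       [-0.60646494, -0.26559359, -0.74944   ]]), 't': array([ 0.20152402, -0.22615156,  1.62024573])}
top {'camera_matrix': array([[404.94089769,   0.        , 316.13103082],
       [  0.        , 404.94089769, 201.43928474],
       [  0.        ,   0.        ,   1.        ]]), 'R': array([[-0.0017778 , -0.99999792,  0.00100234],
       [-0.99912254,  0.0017343 , -0.04184663],
       [ 0.04184481, -0.00107585, -0.99912354]]), 't': array([-0.01522182,  0.5253857 ,  1.50068956])}
```

View pics/scene0.png

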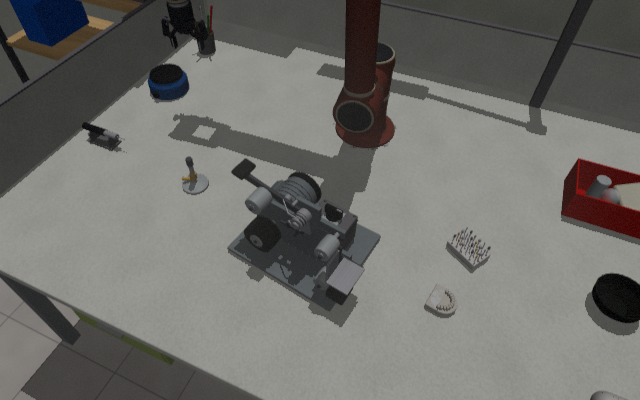

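View pics/top0.png

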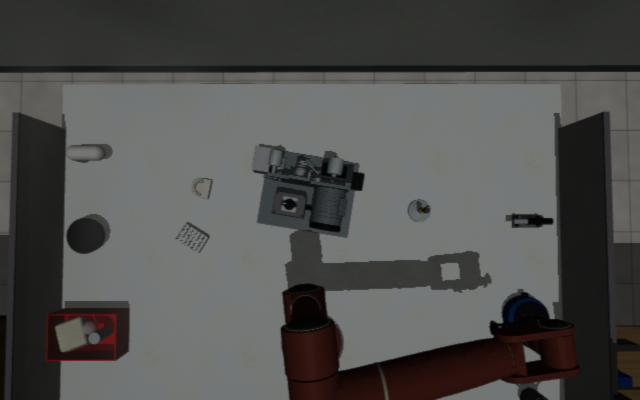

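The top view shows the grinder around (305,190), the isolator near (289,204) and the pad near (358,181). In the scene view they are at about (333,213) and (243,169). The burner, bur block and model are all clear of the grinder. I'll zoom in on both.

```bash
python3 - <<'E'
import cv2,numpy as np
t=cv2.imread("pics/top0.png")[135:245,245:385]; s=cv2.imread("pics/scene0.png")[150:240,220:360]
f=lambda a:cv2.resize(np.clip(a*1.6,0,255).astype('uint8'),None,fx=4,fy=4,interpolation=cv2.INTER_CUBIC)
a=f(t);b=f(s)
cv2.imwrite("pics/z.png",cv2.resize(np.vstack([a,b]),None,fx=.74,fy=.74,interpolation=cv2.INTER_AREA))
cv2.imwrite("pics/zt.png",cv2.resize(a,(784,616))[:600]);cv2.imwrite("pics/zs.png",cv2.resize(b,(784,504)))
E
```

```text
(no output)
```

View pics/zt.png

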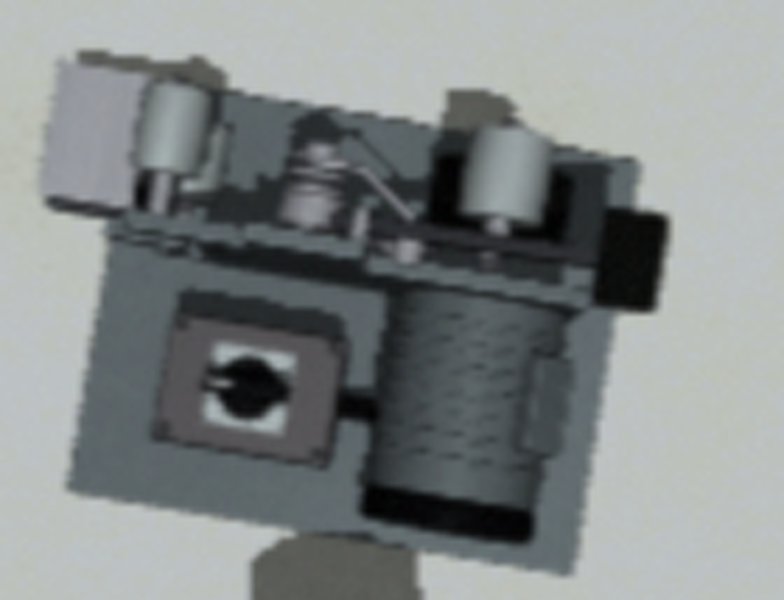

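View pics/zs.png

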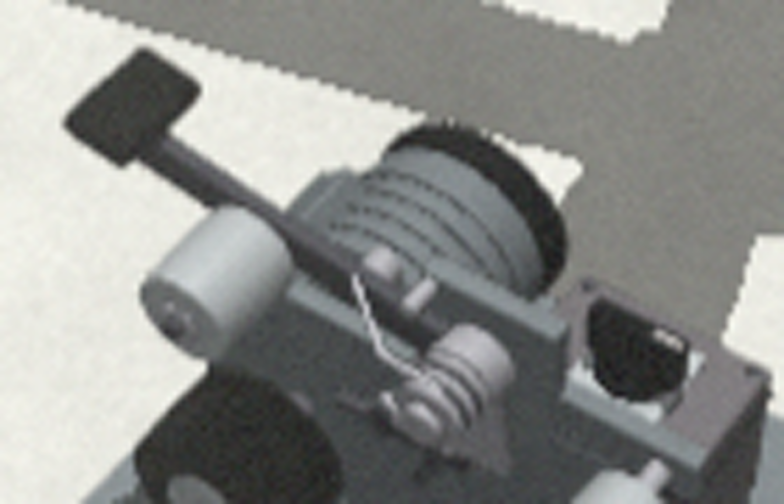

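The zoomed top crop (5.6×) shows the isolator knob at (248,387), with its bar along the box and the white mark on the left. The pad corners are (612,210), (668,215), (655,312) and (597,303). In the scene crop the pad's top face is centred near (133,103). The grinder is yawed about -9°.

```bash
cat > h.py <<'E'
import numpy as np
from plant import calibration
def ray(n,u,v):
    c=calibration(n); R=c["R"]; d=R.T@np.linalg.inv(c["camera_matrix"])@[u,v,1]; return -R.T@c["t"], d
def onz(n,u,v,z):
    o,d=ray(n,u,v); return o+d*(z-o[2])/d[2]
T=lambda p:(245+p[0]/5.6-.4,135+p[1]/5.6-.4); S=lambda p:(220+p[0]/5.6-.4,150+p[1]/5.6-.4)
def tri(a,b):
    (o,d),(p,e)=a,b; k=np.linalg.lstsq(np.c_[d,-e],p-o,rcond=None)[0]; A=o+k[0]*d;B=p+k[1]*e; return (A+B)/2,np.linalg.norm(A-B)
E
python3 - <<'E'
from h import *
np.set_printoptions(precision=4,suppress=True)
box=[onz("top",*T(p),.115) for p in[(183,318),(345,337),(327,465),(153,437)]]
print("box",np.array(box),np.mean(box,0))
print("iso",onz("top",*T((248,387)),.14))
base=[onz("top",*T(p),.012) for p in[(70,490),(575,572),(636,160)]]; print(np.array(base))
for a,b in((0,1),(2,1)):
    d=base[b]-base[a]; print(np.linalg.norm(d),np.degrees(np.arctan2(d[1],d[0])))
yaw=np.radians(-9.);R=np.array([[np.cos(yaw),-np.sin(yaw)],[np.sin(yaw),np.cos(yaw)]])
p=[onz("top",*T(q),.27) for q in[(612,210),(668,215),(655,312),(597,303)]];print("pad",np.array(p),np.mean(p,0))
print("tri pad",tri(ray("top",*T((633,260))),ray("scene",*S((133,100)))))
i=onz("top",*T((248,387)),.14)[:2]; g=i-R@[-.085,.085]; print("origin",g, "pad model",g+R@[.017,.06-.19*np.cos(.19)])
E
```

```text
box [[0.5562 0.1191 0.115 ]
 [0.5443 0.0184 0.115 ]
 [0.4648 0.0297 0.115 ]
 [0.4824 0.1375 0.115 ]] [0.5119 0.0762 0.115 ]
iso [0.5124 0.077  0.14  ]
[[ 0.4487  0.2037  0.012 ]
 [ 0.3938 -0.1317  0.012 ]
 [ 0.6685 -0.1739  0.012 ]]
0.3398872068395881 -99.30631606724847
0.2779704294019302 171.2721221952047
pad [[ 0.6054 -0.1332  0.27  ]
 [ 0.6026 -0.1642  0.27  ]
 [ 0.5487 -0.1566  0.27  ]
 [ 0.5538 -0.1246  0.27  ]] [ 0.5776 -0.1446  0.27  ]
tri pad (array([ 0.5775, -0.1444,  0.2691]), np.float64(0.0007649940271086956))
origin [ 0.583  -0.0202] pad model [ 0.58   -0.1479]
```

Emit:
send_rows([
  {"x": 0.17, "y": -0.19, "hand": 0.2},
  {"x": 0.17, "y": -0.19, "hand": 0.2},
  {"x": 0.17, "y": -0.19, "hand": 0.2},
  {"x": 0.17, "y": -0.19, "hand": 0.2},
  {"x": 0.17, "y": -0.19, "hand": 0.2},
  {"x": 0.17, "y": -0.19, "hand": 0.2},
  {"x": 0.17, "y": -0.19, "hand": 0.2},
  {"x": 0.17, "y": -0.19, "hand": 0.2},
  {"x": 0.17, "y": -0.19, "hand": 0.2},
  {"x": 0.17, "y": -0.19, "hand": 0.2},
])

```text
invalid input at $.rows[0]: expected keys x, y, z, wx, wy, wz, hand
```

Emit:
send_rows([
  {"x": 0.17, "y": -0.19, "hand": 0.2},
  {"x": 0.17, "y": -0.19, "hand": 0.2},
  {"x": 0.17, "y": -0.19, "hand": 0.2},
  {"x": 0.17, "y": -0.19, "hand": 0.2},
  {"x": 0.17, "y": -0.19, "hand": 0.2},
  {"x": 0.17, "y": -0.19, "hand": 0.2},
  {"x": 0.17, "y": -0.19, "hand": 0.2},
  {"x": 0.17, "y": -0.19, "hand": 0.2},
  {"x": 0.17, "y": -0.19, "hand": 0.2},
  {"hand": 0.2},
])

```text
invalid input at $.rows[0]: expected keys x, y, z, wx, wy, wz, hand
```

Emit:
send_rows([
  {"wz": -0.15, "hand": 0.2},
  {"wz": -0.15, "hand": 0.2},
  {"wz": -0.15, "hand": 0.2},
  {"wz": -0.15, "hand": 0.2},
  {"wz": -0.15, "hand": 0.2},
  {"wz": -0.15, "hand": 0.2},
  {"wz": -0.15, "hand": 0.2},
  {"wz": -0.15, "hand": 0.2},
  {"wz": -0.15, "hand": 0.2},
  {"wz": -0.15, "hand": 0.2},
])

```text
invalid input at $.rows[0]: expected keys x, y, z, wx, wy, wz, hand
```

```bash
cat >> h.py <<'E'
from scipy.spatial.transform import Rotation as Ro
from plant import manip
def need(p,ydeg):
    """total shift (units of 15cm, tool axes) and turn (units pi/4) to reach TCP p, pointing down, tool y at world angle ydeg"""
    s=manip.state(); w,x,y,z=s["tool_rot"]; R=Ro.from_quat([x,y,z,w]).as_matrix()
    a=np.radians(ydeg); Y=np.array([np.cos(a),np.sin(a),0]); Z=np.array([0,0,-1.]); G=np.c_[np.cross(Y,Z),Y,Z]
    print("t",s["time"],"pos",s["tool_pos"].round(4),"F",s["contact_force"].round(1),"M",s["ft_torque"].round(2),"w",round(s["gripper_width"],3),"gf",round(s["grasp_force"],1),"j6",s["joint_pos"][5].round(2),"yang",np.degrees(np.arctan2(R[1,1],R[0,1])).round(1))
    print("shift",(R.T@(np.array(p)-s["tool_pos"])/.15).round(3),"turn",(Ro.from_matrix(R.T@G).as_rotvec()/(np.pi/4)).round(3))
E
python3 - <<'E'
from h import *; from plant import grab_frame; import cv2
need([.5124,.077,.16],-9.2)
print(calibration("wrist"))
cv2.imwrite("pics/w1.png",grab_frame("wrist"))
E
```

```text
t 0.1 pos [ 0.1423 -0.608   0.2302] F [0.2 0.2 0.1] M [-0.02 -0.02 -0.05] w 1.001 gf 0.0 j6 -0.12 yang -76.8
shift [ 3.443 -3.884  0.476] turn [-0.002 -0.002 -1.503]
{'camera_matrix': array([[309.70691629,   0.        , 316.16379475],
       [  0.        , 309.70691629, 201.87879549],
       [  0.        ,   0.        ,   1.        ]]), 'R': array([[ 0.22723927, -0.97383761, -0.00162045],
       [-0.93618161, -0.21891011,  0.27503155],
       [-0.2681908 , -0.06098093, -0.96143384]]), 't': array([-0.62384112, -0.03414145,  0.37891884])}
```

View pics/w1.png

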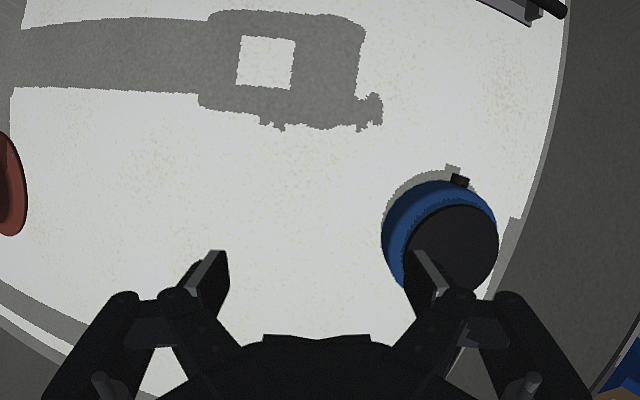

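The moves were refused because every row needs all seven keys, so the arm is still at the start. The wrist view shows the bench, with the blue tin below at (440,235). I'll resend with full rows.

Emit:
send_rows([
  {"x": 0.17, "y": -0.19, "z": 0, "wx": 0, "wy": 0, "wz": 0, "hand": 0.2},
  {"x": 0.17, "y": -0.19, "z": 0, "wx": 0, "wy": 0, "wz": 0, "hand": 0.2},
  {"x": 0.17, "y": -0.19, "z": 0, "wx": 0, "wy": 0, "wz": 0, "hand": 0.2},
  {"x": 0.17, "y": -0.19, "z": 0, "wx": 0, "wy": 0, "wz": 0, "hand": 0.2},
  {"x": 0.17, "y": -0.19, "z": 0, "wx": 0, "wy": 0, "wz": 0, "hand": 0.2},
  {"x": 0.17, "y": -0.19, "z": 0, "wx": 0, "wy": 0, "wz": 0, "hand": 0.2},
  {"x": 0.17, "y": -0.19, "z": 0, "wx": 0, "wy": 0, "wz": 0, "hand": 0.2},
  {"x": 0.17, "y": -0.19, "z": 0, "wx": 0, "wy": 0, "wz": 0, "hand": 0.2},
  {"x": 0.17, "y": -0.19, "z": 0, "wx": 0, "wy": 0, "wz": 0, "hand": 0.2},
  {"x": 0.17, "y": -0.19, "z": 0, "wx": 0, "wy": 0, "wz": 0, "hand": 0.2},
])

```text
time: 0.98
tool_pos: [0.326, -0.2711, 0.231]
tool_rot: [0.0, 0.993, 0.114, 0.0]
contact_force: [0.9, -0.4, 1.0]
gripper_width: 0.599
grasp_force: 0.0
```

Emit:
send_rows([
  {"x": 0.17, "y": -0.19, "z": 0, "wx": 0, "wy": 0, "wz": 0, "hand": 0.2},
  {"x": 0.17, "y": -0.19, "z": 0, "wx": 0, "wy": 0, "wz": 0, "hand": 0.2},
  {"x": 0.17, "y": -0.19, "z": 0, "wx": 0, "wy": 0, "wz": 0, "hand": 0.2},
  {"x": 0.17, "y": -0.19, "z": 0, "wx": 0, "wy": 0, "wz": 0, "hand": 0.2},
  {"x": 0.17, "y": -0.19, "z": 0, "wx": 0, "wy": 0, "wz": 0, "hand": 0.2},
  {"x": 0.17, "y": -0.19, "z": 0, "wx": 0, "wy": 0, "wz": 0, "hand": 0.2},
  {"x": 0.17, "y": -0.19, "z": 0, "wx": 0, "wy": 0, "wz": 0, "hand": 0.2},
  {"x": 0.17, "y": -0.19, "z": 0, "wx": 0, "wy": 0, "wz": 0, "hand": 0.2},
  {"x": 0.17, "y": -0.19, "z": 0, "wx": 0, "wy": 0, "wz": 0, "hand": 0.2},
  {"x": 0, "y": 0, "z": 0, "wx": 0, "wy": 0, "wz": 0, "hand": 0.2},
])

```text
time: 1.82
tool_pos: [0.4922, 0.0341, 0.2309]
tool_rot: [-0.001, 0.993, 0.118, 0.0]
contact_force: [-0.2, -0.2, 0.2]
gripper_width: 0.6
grasp_force: 0.0
```

Emit:
send_rows([
  {"x": 0, "y": 0, "z": 0, "wx": 0, "wy": 0, "wz": -0.15, "hand": 0.2},
  {"x": 0, "y": 0, "z": 0, "wx": 0, "wy": 0, "wz": -0.15, "hand": 0.2},
  {"x": 0, "y": 0, "z": 0, "wx": 0, "wy": 0, "wz": -0.15, "hand": 0.2},
  {"x": 0, "y": 0, "z": 0, "wx": 0, "wy": 0, "wz": -0.15, "hand": 0.2},
  {"x": 0, "y": 0, "z": 0, "wx": 0, "wy": 0, "wz": -0.15, "hand": 0.2},
  {"x": 0, "y": 0, "z": 0, "wx": 0, "wy": 0, "wz": -0.15, "hand": 0.2},
  {"x": 0, "y": 0, "z": 0, "wx": 0, "wy": 0, "wz": -0.15, "hand": 0.2},
  {"x": 0, "y": 0, "z": 0, "wx": 0, "wy": 0, "wz": -0.15, "hand": 0.2},
  {"x": 0, "y": 0, "z": 0, "wx": 0, "wy": 0, "wz": -0.15, "hand": 0.2},
  {"x": 0, "y": 0, "z": 0, "wx": 0, "wy": 0, "wz": -0.15, "hand": 0.2},
])

```text
time: 2.65
tool_pos: [0.4904, 0.0286, 0.2309]
tool_rot: [-0.0, 0.761, 0.649, -0.0]
contact_force: [-0.4, -0.0, -0.4]
gripper_width: 0.596
grasp_force: 0.0
```

```bash
python3 - <<'E'
from h import *; from plant import grab_frame; import cv2
need([.5124,.077,.16],-9.2)
c=calibration("wrist")
cv2.imwrite("pics/w2.png",grab_frame("wrist"))
def px(P):
    q=c["R"]@P+c["t"]; r=np.hypot(q[0],q[1]); th=np.arctan2(r,q[2]); K=c["camera_matrix"]; return K[:2,2]+K[0,0]*th*q[:2]/r
print("expect iso top",px(np.array([.5124,.077,.151])))
E
```

```text
t 2.65 pos [0.4904 0.0286 0.2309] F [-0.4 -0.  -0.4] M [ 0.01 -0.01 -0.03] w 0.596 gf 0.0 j6 0.06 yang -9.0
shift [0.342 0.095 0.473] turn [-0.001  0.     0.004]
expect iso top [334.55826978 142.25344521]
```

View pics/w2.png

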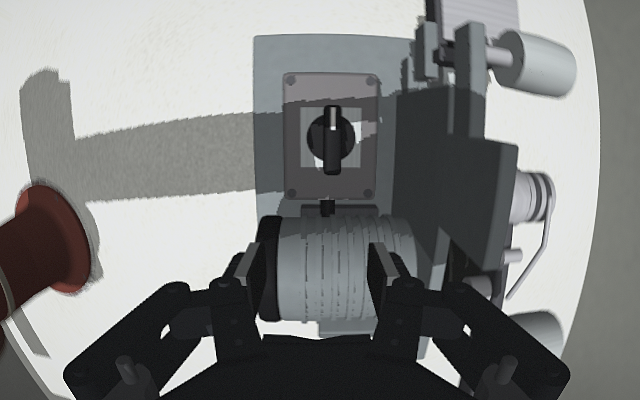

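The wrist view shows the bar handle centred at about (332,140), within 3 px of the prediction of (334.6,142), and vertical in the image, so it is aligned with the fingers. I'll move over it, go down and close.

Emit:
send_rows([
  {"x": 0.085, "y": 0.022, "z": 0, "wx": 0, "wy": 0, "wz": 0, "hand": 0.2},
  {"x": 0.085, "y": 0.022, "z": 0, "wx": 0, "wy": 0, "wz": 0, "hand": 0.2},
  {"x": 0.086, "y": 0.022, "z": 0, "wx": 0, "wy": 0, "wz": 0, "hand": 0.2},
  {"x": 0.086, "y": 0.022, "z": 0, "wx": 0, "wy": 0, "wz": 0, "hand": 0.2},
  {"x": 0, "y": 0, "z": 0.1, "wx": 0, "wy": 0, "wz": 0, "hand": 0.2},
  {"x": 0, "y": 0, "z": 0.1, "wx": 0, "wy": 0, "wz": 0, "hand": 0.2},
  {"x": 0, "y": 0, "z": 0.1, "wx": 0, "wy": 0, "wz": 0, "hand": 0.2},
  {"x": 0, "y": 0, "z": 0.1, "wx": 0, "wy": 0, "wz": 0, "hand": 0.2},
  {"x": 0, "y": 0, "z": 0.05, "wx": 0, "wy": 0, "wz": 0, "hand": 0.2},
  {"x": 0, "y": 0, "z": 0, "wx": 0, "wy": 0, "wz": 0, "hand": 0.2},
])

```text
time: 3.53
tool_pos: [0.5109, 0.0782, 0.1614]
tool_rot: [-0.001, 0.762, 0.647, -0.002]
contact_force: [-0.3, -0.8, -0.7]
gripper_width: 0.599
grasp_force: 0.0
```

```bash
python3 - <<'E'
from h import *
need([.5124,.077,.125],-9.2)
E
```

```text
t 3.5333 pos [0.5109 0.0782 0.1614] F [-0.3 -0.8 -0.7] M [-0.04 -0.05 -0.01] w 0.599 gf 0.0 j6 0.17 yang -9.3
shift [-0.006  0.013  0.242] turn [-0.006  0.001 -0.003]
```

Emit:
send_rows([
  {"x": 0, "y": 0, "z": 0.08, "wx": 0, "wy": 0, "wz": 0, "hand": 0.2},
  {"x": 0, "y": 0, "z": 0.08, "wx": 0, "wy": 0, "wz": 0, "hand": 0.2},
  {"x": 0, "y": 0, "z": 0.06, "wx": 0, "wy": 0, "wz": 0, "hand": 0.2},
  {"x": 0, "y": 0, "z": 0, "wx": 0, "wy": 0, "wz": 0, "hand": 0.2},
  {"x": 0, "y": 0, "z": 0, "wx": 0, "wy": 0, "wz": 0, "hand": -1},
  {"x": 0, "y": 0, "z": 0, "wx": 0, "wy": 0, "wz": 0, "hand": -1},
  {"x": 0, "y": 0, "z": 0, "wx": 0, "wy": 0, "wz": 0, "hand": -1},
  {"x": 0, "y": 0, "z": 0, "wx": 0, "wy": 0, "wz": 0, "hand": -1},
  {"x": 0, "y": 0, "z": 0, "wx": 0, "wy": 0, "wz": 0, "hand": -1},
  {"x": 0, "y": 0, "z": 0, "wx": 0, "wy": 0, "wz": 0, "hand": -1},
])

```text
time: 4.37
tool_pos: [0.5106, 0.0779, 0.1318]
tool_rot: [-0.002, 0.762, 0.647, -0.002]
contact_force: [-9.4, 0.7, 6.9]
gripper_width: 0.135
grasp_force: 60.3
```

Emit:
send_rows([
  {"x": 0, "y": 0, "z": 0, "wx": 0, "wy": 0, "wz": 0, "hand": -1},
  {"x": 0, "y": 0, "z": 0, "wx": 0, "wy": 0, "wz": 0, "hand": -1},
  {"x": 0, "y": 0, "z": 0, "wx": 0, "wy": 0, "wz": 0, "hand": -1},
  {"x": 0, "y": 0, "z": 0, "wx": 0, "wy": 0, "wz": 0, "hand": -1},
  {"x": 0, "y": 0, "z": 0, "wx": 0, "wy": 0, "wz": 0.05, "hand": -1},
  {"x": 0, "y": 0, "z": 0, "wx": 0, "wy": 0, "wz": 0.05, "hand": -1},
  {"x": 0, "y": 0, "z": 0, "wx": 0, "wy": 0, "wz": 0.05, "hand": -1},
  {"x": 0, "y": 0, "z": 0, "wx": 0, "wy": 0, "wz": 0.05, "hand": -1},
  {"x": 0, "y": 0, "z": 0, "wx": 0, "wy": 0, "wz": 0.05, "hand": -1},
  {"x": 0, "y": 0, "z": 0, "wx": 0, "wy": 0, "wz": 0.05, "hand": -1},
])

```text
time: 5.2
tool_pos: [0.5106, 0.0778, 0.1318]
tool_rot: [-0.001, 0.833, 0.553, -0.002]
contact_force: [-9.2, 0.5, 6.5]
gripper_width: 0.136
grasp_force: 60.3
```

```bash
python3 - <<'E'
from h import *
need([.5124,.077,.125],-99.2)
E
```

```text
t 5.2 pos [0.5106 0.0778 0.1318] F [-9.2  0.5  6.5] M [0.07 1.44 0.16] w 0.136 gf 60.3 j6 0.41 yang -22.9
shift [-0.     0.014  0.045] turn [-0.003  0.005  1.695]
```

Emit:
send_rows([
  {"x": 0, "y": 0, "z": 0, "wx": 0, "wy": 0, "wz": 0.1, "hand": -1},
  {"x": 0, "y": 0, "z": 0, "wx": 0, "wy": 0, "wz": 0.1, "hand": -1},
  {"x": 0, "y": 0, "z": 0, "wx": 0, "wy": 0, "wz": 0.1, "hand": -1},
  {"x": 0, "y": 0, "z": 0, "wx": 0, "wy": 0, "wz": 0.1, "hand": -1},
  {"x": 0, "y": 0, "z": 0, "wx": 0, "wy": 0, "wz": 0.1, "hand": -1},
  {"x": 0, "y": 0, "z": 0, "wx": 0, "wy": 0, "wz": 0.1, "hand": -1},
  {"x": 0, "y": 0, "z": 0, "wx": 0, "wy": 0, "wz": 0.1, "hand": -1},
  {"x": 0, "y": 0, "z": 0, "wx": 0, "wy": 0, "wz": 0.1, "hand": -1},
  {"x": 0, "y": 0, "z": 0, "wx": 0, "wy": 0, "wz": 0.1, "hand": -1},
  {"x": 0, "y": 0, "z": 0, "wx": 0, "wy": 0, "wz": 0.1, "hand": -1},
])

```text
time: 6.03
tool_pos: [0.5105, 0.0779, 0.1318]
tool_rot: [-0.001, 0.982, 0.19, -0.002]
contact_force: [-9.4, 0.1, 6.3]
gripper_width: 0.142
grasp_force: 60.3
```

Emit:
send_rows([
  {"x": 0, "y": 0, "z": 0, "wx": 0, "wy": 0, "wz": 0.1, "hand": -1},
  {"x": 0, "y": 0, "z": 0, "wx": 0, "wy": 0, "wz": 0.1, "hand": -1},
  {"x": 0, "y": 0, "z": 0, "wx": 0, "wy": 0, "wz": 0.1, "hand": -1},
  {"x": 0, "y": 0, "z": 0, "wx": 0, "wy": 0, "wz": 0.1, "hand": -1},
  {"x": 0, "y": 0, "z": 0, "wx": 0, "wy": 0, "wz": 0.1, "hand": -1},
  {"x": 0, "y": 0, "z": 0, "wx": 0, "wy": 0, "wz": 0.1, "hand": -1},
  {"x": 0, "y": 0, "z": 0, "wx": 0, "wy": 0, "wz": 0.04, "hand": -1},
  {"x": 0, "y": 0, "z": 0, "wx": 0, "wy": 0, "wz": 0, "hand": -1},
  {"x": 0, "y": 0, "z": 0, "wx": 0, "wy": 0, "wz": 0, "hand": -1},
  {"x": 0, "y": 0, "z": 0, "wx": 0, "wy": 0, "wz": 0, "hand": -1},
])

```text
time: 6.87
tool_pos: [0.5104, 0.078, 0.1318]
tool_rot: [-0.0, 0.998, -0.058, -0.002]
contact_force: [-9.2, 0.8, 6.3]
gripper_width: 0.139
grasp_force: 60.3
```

```bash
python3 - <<'E'
from h import *
need([.5124,.077,.125],-99.2)
E
```

```text
t 6.8667 pos [0.5104 0.078  0.1318] F [-9.2  0.8  6.3] M [ 0.23  1.56 -0.06] w 0.139 gf 60.3 j6 1.69 yang -96.6
shift [0.014 0.005 0.045] turn [-0.     0.006  0.057]
```

Emit:
send_rows([
  {"x": 0, "y": 0, "z": 0, "wx": 0, "wy": 0, "wz": 0, "hand": 0.1},
  {"x": 0, "y": 0, "z": 0, "wx": 0, "wy": 0, "wz": 0, "hand": 0.1},
  {"x": 0, "y": 0, "z": 0, "wx": 0, "wy": 0, "wz": 0, "hand": 0.1},
  {"x": 0, "y": 0, "z": 0, "wx": 0, "wy": 0, "wz": 0, "hand": 0.1},
  {"x": 0, "y": 0, "z": 0, "wx": 0, "wy": 0, "wz": 0, "hand": 0.1},
  {"x": 0, "y": 0, "z": -0.05, "wx": 0, "wy": 0, "wz": 0, "hand": 0.1},
  {"x": 0, "y": 0, "z": -0.1, "wx": 0, "wy": 0, "wz": 0, "hand": 0.1},
  {"x": 0, "y": 0, "z": -0.15, "wx": 0, "wy": 0, "wz": 0, "hand": 0.1},
  {"x": 0, "y": 0, "z": -0.2, "wx": 0, "wy": 0, "wz": 0, "hand": 0.1},
  {"x": 0, "y": 0, "z": -0.2, "wx": 0, "wy": 0, "wz": 0, "hand": 0.1},
])

```text
time: 7.7
tool_pos: [0.5116, 0.0775, 0.2367]
tool_rot: [0.0, 0.998, -0.058, -0.001]
contact_force: [0.7, -0.1, -0.8]
gripper_width: 0.548
grasp_force: 0.0
```

Emit:
send_rows([
  {"x": 0, "y": 0, "z": -0.2, "wx": 0, "wy": 0, "wz": -0.13, "hand": 0.1},
  {"x": 0, "y": 0, "z": -0.2, "wx": 0, "wy": 0, "wz": -0.13, "hand": -1},
  {"x": 0, "y": 0, "z": -0.2, "wx": 0, "wy": 0, "wz": -0.13, "hand": -1},
  {"x": 0, "y": 0, "z": -0.2, "wx": 0, "wy": 0, "wz": -0.13, "hand": -1},
  {"x": 0, "y": 0, "z": 0, "wx": 0, "wy": 0, "wz": -0.13, "hand": -1},
  {"x": 0, "y": 0, "z": 0, "wx": 0, "wy": 0, "wz": -0.13, "hand": -1},
  {"x": 0, "y": 0, "z": 0, "wx": 0, "wy": 0, "wz": -0.13, "hand": -1},
  {"x": 0, "y": 0, "z": 0, "wx": 0, "wy": 0, "wz": -0.13, "hand": -1},
  {"x": 0, "y": 0, "z": 0, "wx": 0, "wy": 0, "wz": -0.13, "hand": -1},
  {"x": 0, "y": 0, "z": 0, "wx": 0, "wy": 0, "wz": -0.13, "hand": -1},
])

```text
time: 8.53
tool_pos: [0.5121, 0.0775, 0.3565]
tool_rot: [0.0, 0.898, 0.44, 0.0]
contact_force: [-0.2, -0.8, -0.1]
gripper_width: 0.002
grasp_force: 0.0
```

Emit:
send_rows([
  {"x": 0, "y": 0, "z": 0, "wx": 0, "wy": 0, "wz": -0.13, "hand": -1},
  {"x": 0, "y": 0, "z": 0, "wx": 0, "wy": 0, "wz": -0.13, "hand": -1},
  {"x": 0, "y": 0, "z": 0, "wx": 0, "wy": 0, "wz": -0.13, "hand": -1},
  {"x": 0, "y": 0, "z": 0, "wx": 0, "wy": 0, "wz": -0.13, "hand": -1},
  {"x": 0, "y": 0, "z": 0, "wx": 0, "wy": 0, "wz": -0.1, "hand": -1},
  {"x": 0, "y": 0, "z": 0, "wx": 0, "wy": 0, "wz": 0, "hand": -1},
  {"x": 0, "y": 0, "z": 0, "wx": 0, "wy": 0, "wz": 0, "hand": -1},
  {"x": 0, "y": 0, "z": 0, "wx": 0, "wy": 0, "wz": 0, "hand": -1},
  {"x": 0, "y": 0, "z": 0, "wx": 0, "wy": 0, "wz": 0, "hand": -1},
  {"x": 0, "y": 0, "z": 0, "wx": 0, "wy": 0, "wz": 0, "hand": -1},
])

```text
time: 9.37
tool_pos: [0.5121, 0.0776, 0.3559]
tool_rot: [0.0, 0.768, 0.641, 0.0]
contact_force: [-0.0, -1.0, 0.1]
gripper_width: -0.003
grasp_force: 0.0
```

```bash
python3 - <<'E'
from h import *; from plant import grab_frame; import cv2
need([.578,-.146,.30],-9.2)
a=grab_frame("wrist"); b=cv2.resize(grab_frame("scene")[140:240,220:380],(640,400)); cv2.imwrite("pics/v3.png",cv2.resize(np.vstack([a,b]),(480,600)))
E
```

```text
t 9.3667 pos [0.5121 0.0776 0.3559] F [-0.  -1.   0.1] M [ 0.   -0.04  0.01] w -0.003 gf 0.0 j6 0.19 yang -10.3
shift [-1.388  0.698  0.373] turn [ 0.    -0.    -0.024]
```

View pics/v3.png

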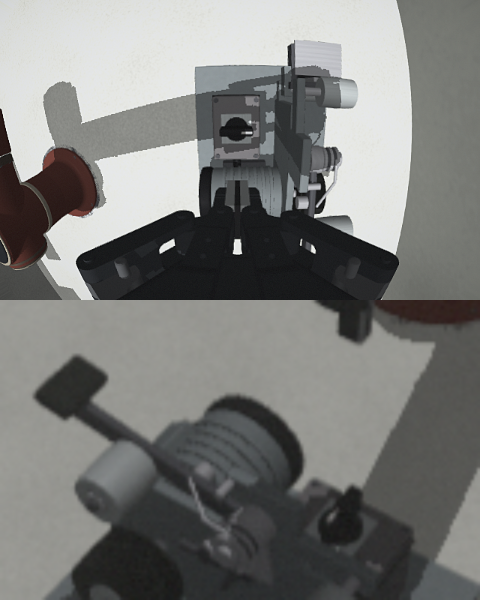

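The wrist view (upper half) shows the handle at (237,130) lying across the box, so it is OFF. The scene view (lower half) shows the pad still at rest at about (72,387). Next is the pad.

Emit:
send_rows([
  {"x": -0.16, "y": 0.08, "z": 0, "wx": 0, "wy": 0, "wz": -0.02, "hand": -1},
  {"x": -0.16, "y": 0.08, "z": 0, "wx": 0, "wy": 0, "wz": 0, "hand": -1},
  {"x": -0.16, "y": 0.08, "z": 0, "wx": 0, "wy": 0, "wz": 0, "hand": -1},
  {"x": -0.16, "y": 0.08, "z": 0, "wx": 0, "wy": 0, "wz": 0, "hand": -1},
  {"x": -0.16, "y": 0.08, "z": 0, "wx": 0, "wy": 0, "wz": 0, "hand": -1},
  {"x": -0.16, "y": 0.08, "z": 0, "wx": 0, "wy": 0, "wz": 0, "hand": -1},
  {"x": -0.16, "y": 0.08, "z": 0, "wx": 0, "wy": 0, "wz": 0, "hand": -1},
  {"x": -0.16, "y": 0.08, "z": 0, "wx": 0, "wy": 0, "wz": 0, "hand": -1},
  {"x": -0.11, "y": 0.06, "z": 0, "wx": 0, "wy": 0, "wz": 0, "hand": -1},
  {"x": 0, "y": 0, "z": 0, "wx": 0, "wy": 0, "wz": 0, "hand": -1},
])

```text
time: 10.3
tool_pos: [0.582, -0.1483, 0.355]
tool_rot: [-0.0, 0.763, 0.646, -0.001]
contact_force: [0.8, 0.7, -0.1]
gripper_width: -0.004
grasp_force: 0.0
```

```bash
python3 - <<'E'
from h import *; from plant import grab_frame; import cv2
need([.578,-.146,.28],-9.2)
E
```

```text
t 10.3 pos [ 0.582  -0.1483  0.355 ] F [ 0.8  0.7 -0.1] M [-0.03  0.01  0.  ] w -0.004 gf 0.0 j6 -0.21 yang -9.5
shift [ 0.011 -0.028  0.5  ] turn [-0.001  0.001 -0.008]
```

Emit:
send_rows([
  {"x": 0.01, "y": -0.025, "z": 0.1, "wx": 0, "wy": 0, "wz": 0, "hand": -1},
  {"x": 0, "y": 0, "z": 0.12, "wx": 0, "wy": 0, "wz": 0, "hand": -1},
  {"x": 0, "y": 0, "z": 0.12, "wx": 0, "wy": 0, "wz": 0, "hand": -1},
  {"x": 0, "y": 0, "z": 0.1, "wx": 0, "wy": 0, "wz": 0, "hand": -1},
  {"x": 0, "y": 0, "z": 0.04, "wx": 0, "wy": 0, "wz": 0, "hand": -1},
  {"x": 0, "y": 0, "z": 0.04, "wx": 0, "wy": 0, "wz": 0, "hand": -1},
  {"x": 0, "y": 0, "z": 0.04, "wx": 0, "wy": 0, "wz": 0, "hand": -1},
  {"x": 0, "y": 0, "z": 0.04, "wx": 0, "wy": 0, "wz": 0, "hand": -1},
  {"x": 0, "y": 0, "z": 0, "wx": 0, "wy": 0, "wz": 0, "hand": -1},
  {"x": 0, "y": 0, "z": 0, "wx": 0, "wy": 0, "wz": 0, "hand": -1},
])

```text
time: 11.13
tool_pos: [0.5785, -0.144, 0.2686]
tool_rot: [0.002, 0.762, 0.647, 0.0]
contact_force: [-4.0, -1.0, 6.9]
gripper_width: -0.001
grasp_force: 3.3
```

```bash
python3 - <<'E'
from h import *
need([.578,-.146,.206],-9.2)
E
```

```text
t 11.1333 pos [ 0.5785 -0.144   0.2686] F [-4.  -1.   6.9] M [-0.1   0.65 -0.01] w -0.001 gf 3.3 j6 -0.2 yang -9.4
shift [-0.013 -0.002  0.417] turn [ 0.003  0.003 -0.003]
```

Emit:
send_rows([
  {"x": -0.01, "y": 0, "z": 0.025, "wx": 0, "wy": 0, "wz": 0, "hand": -1},
  {"x": 0, "y": 0, "z": 0.025, "wx": 0, "wy": 0, "wz": 0, "hand": -1},
  {"x": 0, "y": 0, "z": 0.025, "wx": 0, "wy": 0, "wz": 0, "hand": -1},
  {"x": 0, "y": 0, "z": 0.025, "wx": 0, "wy": 0, "wz": 0, "hand": -1},
  {"x": 0, "y": 0, "z": 0.025, "wx": 0, "wy": 0, "wz": 0, "hand": -1},
  {"x": 0, "y": 0, "z": 0.025, "wx": 0, "wy": 0, "wz": 0, "hand": -1},
  {"x": 0, "y": 0, "z": 0.025, "wx": 0, "wy": 0, "wz": 0, "hand": -1},
  {"x": 0, "y": 0, "z": 0.025, "wx": 0, "wy": 0, "wz": 0, "hand": -1},
  {"x": 0, "y": 0, "z": 0.025, "wx": 0, "wy": 0, "wz": 0, "hand": -1},
  {"x": 0, "y": 0, "z": 0.025, "wx": 0, "wy": 0, "wz": 0, "hand": -1},
])

```text
time: 11.97
tool_pos: [0.5792, -0.1489, 0.2348]
tool_rot: [0.006, 0.763, 0.647, -0.001]
contact_force: [-6.4, -9.3, 12.7]
gripper_width: 0.001
grasp_force: 6.7
```

Emit:
send_rows([
  {"x": 0, "y": 0, "z": 0.025, "wx": 0, "wy": 0, "wz": 0, "hand": -1},
  {"x": 0, "y": 0, "z": 0.025, "wx": 0, "wy": 0, "wz": 0, "hand": -1},
  {"x": 0, "y": 0, "z": 0.025, "wx": 0, "wy": 0, "wz": 0, "hand": -1},
  {"x": 0, "y": 0, "z": 0.02, "wx": 0, "wy": 0, "wz": 0, "hand": -1},
  {"x": 0, "y": 0, "z": 0.02, "wx": 0, "wy": 0, "wz": 0, "hand": -1},
  {"x": 0, "y": 0, "z": 0.02, "wx": 0, "wy": 0, "wz": 0, "hand": -1},
  {"x": 0, "y": 0, "z": 0.02, "wx": 0, "wy": 0, "wz": 0, "hand": -1},
  {"x": 0, "y": 0, "z": 0.02, "wx": 0, "wy": 0, "wz": 0, "hand": -1},
  {"x": 0, "y": 0, "z": 0, "wx": 0, "wy": 0, "wz": 0, "hand": -1},
  {"x": 0, "y": 0, "z": 0, "wx": 0, "wy": 0, "wz": 0, "hand": -1},
])

```text
time: 12.8
tool_pos: [0.5793, -0.1501, 0.2088]
tool_rot: [0.007, 0.763, 0.647, -0.002]
contact_force: [-6.6, -11.6, 15.2]
gripper_width: -0.0
grasp_force: 8.6
```

```bash
python3 - <<'E'
from h import *; from plant import grab_frame; import cv2
need([.578,-.146,.2075],-9.2)
b=cv2.resize(grab_frame("scene")[120:240,210:370],(800,600)); cv2.imwrite("pics/v4.png",b)
E
```

```text
t 12.8 pos [ 0.5793 -0.1501  0.2088] F [ -6.6 -11.6  15.2] M [-1.94  1.27  0.05] w -0.0 gf 8.6 j6 -0.21 yang -9.4
shift [ 0.026 -0.013  0.008] turn [ 0.01   0.015 -0.005]
```

View pics/v4.png

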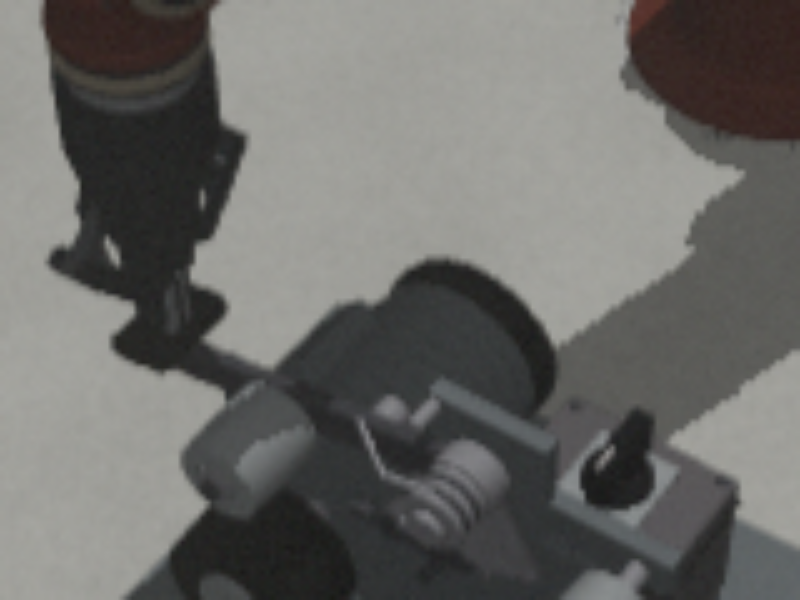

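The scene view shows the fingers on the pad at (170,320), the arm pressed below horizontal, and the handle across the box at (620,460). From the height and force, the tensioner is at about 0.33 rad. I'll hold and check that it stays steady.

Emit:
send_rows([
  {"x": 0, "y": 0, "z": 0.005, "wx": 0, "wy": 0, "wz": 0, "hand": -1},
  {"x": 0, "y": 0, "z": 0, "wx": 0, "wy": 0, "wz": 0, "hand": -1},
  {"x": 0, "y": 0, "z": 0, "wx": 0, "wy": 0, "wz": 0, "hand": -1},
  {"x": 0, "y": 0, "z": 0, "wx": 0, "wy": 0, "wz": 0, "hand": -1},
  {"x": 0, "y": 0, "z": 0, "wx": 0, "wy": 0, "wz": 0, "hand": -1},
  {"x": 0, "y": 0, "z": 0, "wx": 0, "wy": 0, "wz": 0, "hand": -1},
  {"x": 0, "y": 0, "z": 0, "wx": 0, "wy": 0, "wz": 0, "hand": -1},
  {"x": 0, "y": 0, "z": 0, "wx": 0, "wy": 0, "wz": 0, "hand": -1},
  {"x": 0, "y": 0, "z": 0, "wx": 0, "wy": 0, "wz": 0, "hand": -1},
  {"x": 0, "y": 0, "z": 0, "wx": 0, "wy": 0, "wz": 0, "hand": -1},
])

```text
time: 13.68
tool_pos: [0.5793, -0.1501, 0.2083]
tool_rot: [0.007, 0.763, 0.647, -0.002]
contact_force: [-6.6, -12.1, 15.4]
gripper_width: 0.004
grasp_force: 8.6
```

```bash
python3 - <<'E'
from h import *; from plant import job_done
need([.578,-.146,.2075],-9.2)
s=manip.state()
if s["contact_force"][2]>12 and .200<s["tool_pos"][2]<.2105: print(job_done())
E
```

```text
t 13.6833 pos [ 0.5793 -0.1501  0.2083] F [ -6.6 -12.1  15.4] M [-1.95  1.32 -0.07] w 0.004 gf 8.6 j6 -0.21 yang -9.4
shift [ 0.026 -0.013  0.005] turn [ 0.01   0.015 -0.005]
the job is handed in; nothing more can be done
None
```

I turned the isolator to OFF, then pressed the tensioner to about 0.33 rad (estimated from pad height; the click is at 0.26) and held it still at about 15 N as I handed the job in at 13.7 s; the pawl drop wasn't seen directly and no verdict came back.

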